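# Tension two wheel spokes by counted quarter turns with a nipple driver

### The arm

A 7-joint arm with a two-finger parallel gripper is mounted at the origin on a cart in front of the work surface, level with it; the furniture and walls round the work are solid. World frame = base frame: x ahead of the robot, y to its left, z up, the work surface at z = 0. Lengths are in m, angles in degrees, forces in N, time in s.
With the tool pointing down it reaches from about 0.4 to 0.85 m from the base axis. Payload 4.5 kg.
Tool frame: the origin (TCP) lies at the very end of the fingers, on their centre line; the grasp point (between the pads) lies 19 mm behind it; z points along the fingers, y is the line along which they close (so a half turn about z gives the same grasp; the last joint's range is limited). The gripper opens to 88 mm and grips with 3 to 60 N. Pads are 18 mm wide; open, the fingers measure 123 mm over their backs; the gripper's body (75 mm by 187 mm) begins 45 mm behind the grasp point.
Start: joints at [1.937, 39.483, -11.15, 89.685, 9.013, 51.709, -12.324], TCP at [0.625, 0, 0.239] pointing down, gripper open.
Joint ranges: [-172.22, 172.22], [-26.19, 119.32], [-84.43, 86.54], [7.71, 146.69], [-57.33, 237.33], [2.42, 119.75], [-152.13, 152.13]. Speed limits (degrees/s): [147.25, 147.25, 180, 180, 180, 180, 180].

### API

Orientations are given as a 3x3 rotation matrix whose columns are the frame's x, y, z axes.
In Python, from station import * gives the robot as it stands.
- The arm moves only by the shell command python3 -m handwheel 'ROWS' [OPENING]. ROWS is JSON, a list of rows, each a list of 2 entries, a list of its own where there are three numbers: the shift along the world's x, y, z in mm, then the turn, a rotation vector about the world's x, y, z in rad. In form: [[[dx, dy, dz], [ax, ay, az]], ...]. A call has 1 to 5 rows; each row shifts and turns the commanded pose from where the row before left it; what a row does not reach is not made up. A row lasts 1/8 s, in which the tool goes at most 62.5 mm and 10.7 degrees, less where a joint would pass 70% of its speed; a pose out of reach is approached as far as the arm can. A call is refused whole if a number of a shift passes 62.5 or a number of a turn 0.188, either way. A call with a gripper value outside its range is refused whole. OPENING is the opening, from 0 (shut) to 1 (fully open), set as the call begins (- or left out, the last holds). The fingers move at their own pace and stop on an object; the grip force is fixed at half the most. Time passes only in rows, so rows that do not move let the fingers close. It gives the time, the measured TCP pose, the force, the opening and the grip force at its end, in the units of the state.
- observe(): the state, without advancing time (a new reading comes with each control period).
- get_image(name): name is "scene" or "side" or "wrist"; returns (picture, depth): 480x640x3 uint8, red, green, blue; 480x640 float32, m along the optical axis (not along the pixel's ray), 0 where there is no reading.
- camera_info(name): a dict with "intrinsics" (3x3 intrinsics, pixels), "k1" (the pictures are not rectified: a ray, as slopes to the right and down, at radius r is drawn at 1 + k1 r^2 times it, then the intrinsics apply), "world_from_camera" (4x4, takes a point from camera to world coordinates). Camera axes: x right, y up, looking along -z (the intrinsics and any distortion apply to the point x, -y, -z); pixel columns grow to the right and rows downward; lengths in m; the calibration is good to about 2 mm. A picture is of the moment at which its call begins: read the wrist's pose just before it. camera_info takes no time and is no camera call; for the wrist camera it gives the pose at the moment of the call.
- sign_off(): hands the job in; it is judged then, once.
The state is a dict: "time": time; "joint_pos": joint angles; "joint_velocities": joint speeds; "tau": joint torques, N m; "eef_pos": TCP position; "ee_rot": TCP orientation; "wrist_force": force on the tool from outside, world axes, zero at the start; "ft_torque": the same for the moment, N m; "grip_width": opening from 0.0 (shut) to 1.0 (fully open); "finger_force": force on a finger pad.
Only numpy, scipy, OpenCV 4.12 (cv2) and the standard library are available. Lean on these libraries where they do the work, as an engineer would, in place of code of your own. Each camera call takes 0.05 s, during which the arm holds its last target. There are 200 camera calls.

### The job

Take the orange nipple driver from its wooden rest and tension the two marked spokes of the handcart wheel in order: press the cross tip lightly onto the nipple head at the red washer, feel for the way it drops between the pegs, and turn that head clockwise one quarter turn; only then turn the head at the blue washer clockwise two quarter turns in the same way. Never lean on the wheel with more than about 2.5 kg (25 N), do not turn a head backwards, touch the wheel and its stand only with the driver, and leave the oil can, carton and bolt alone. Finally hang the driver back upright in its rest and let go.

Things in the scene. Friction and masses are not known exactly. Their poses are not given: they have to be found in the camera images.
- red_nut (a joint): Turn of the brass nipple head at the red washer since the start, rad: 0 at the start, grows clockwise as seen from outside looking towards the hub; a quarter turn is 1.571. Steady friction of 0.04 N m; it stays where it is left. The way its pegs point differs each time and is not measured. It sits on a spring: gives at about 1.5 N, 0.8 N more per mm, hard after 6 mm.
- blue_nut (a joint): Turn of the brass nipple head at the blue washer since the start, rad: 0 at the start, grows clockwise as seen from outside looking towards the hub; a quarter turn is 1.571. Steady friction of 0.04 N m; it stays where it is left. The way its pegs point differs each time and is not measured. It sits on a spring: gives at about 1.5 N, 0.8 N more per mm, hard after 6 mm.
- red_washer (a point): Centre of the outer face of the red washer (31 mm across) on the rim, on its nipple's axis. z: radially outward along that axis, up to 27 degrees off vertical; x: the wheel's axle. Nipple head: brass disc 24 mm across, 5 mm thick, with 4 round-topped pegs (5 mm thick, 6 mm tall, 90 degrees apart on a 16.4 mm circle); the peg tops lie 16 to 24 mm out from this point, not measured.
- blue_washer (a point): The same for the blue washer on the next spoke, 52 mm along the rim; its nipple head is alike, its peg tops also 16 to 24 mm out from this point, not measured.
- driver_grip (a point): Nipple driver, loose, 140 g: orange block handle 30 x 20 x 50 mm (own x, y, z) on a dark flange (42 mm across, 4 mm thick), below it a 10 mm round shank and a cross-shaped steel tip. The point is the middle of the handle, 30 mm above the flange's underside. z: along the driver from tip to handle (up as it hangs). Flats 20 mm apart along y.
- driver_tip (a point): Foot of the driver's cross tip, on its axis, 85 mm below driver_grip, same axes. Two crossed blades along x and y, each 22 mm long, 3 mm thick, rounded below, 13 mm tall. Turned the right way (it fits every quarter turn, with about 0.25 rad play each way) it drops 6 mm between the four pegs of a nipple head, down to the disc.
- rest_mouth (a point): Centre of the top face, 65 mm above the bench, of the fixed wooden rest block (76 x 76 x 65 mm) with an upright round through hole 31 mm wide in which the driver hangs by its flange, tip down.
- oil_mid (a point): Yellow oil can with a red cap, 66 mm across, 197 mm tall, standing upright, loose bystander; the point is on its axis 98 mm above its foot.
- box_mid (a point): Small green and ochre carton, 66 x 111 x 51 mm, loose bystander; its centre.
- bolt_mid (a point): Steel bolt, 20 x 67 x 17 mm, lying loose on the bench, bystander; its centre.
- driver: The nipple driver as a whole; origin on its axis at the flange's underside, axes as driver_grip.
- wheel_stand: Grey stand (base 130 x 170 x 12 mm, two uprights), fixed, in which an upright spoked aluminium cart wheel (210 mm across, rim channel 40 mm wide with edges 5 mm high) is clamped still; origin at the centre of the underside, z up, x along the axle, which lies 125 mm above the bench.
- driver_rest: The wooden rest block; origin at the centre of its underside.
Things that resemble listed ones, but are neither listed nor needed, are in the scene too. What is shaped like the driver but purple is not meant.

How it is judged (in metres and radians):
On the way, in this order (a step that is already met when the one before it is completed fails the run):
1. the driver has been lifted out of its rest (z of driver_tip in the frame of rest_mouth above 0.005 m), for 0.1 s.
2. the red head is turned one quarter turn clockwise, within 20 degrees, the blue head not yet turned (value of joint red_nut between 1.221 and 1.921 rad and value of joint blue_nut below 0.3 rad), for 0.2 s.
3. the blue head is turned two quarter turns clockwise, within 20 degrees (value of joint blue_nut between 2.792 and 3.492 rad and value of joint red_nut between 1.221 and 1.921 rad), for 0.2 s.
At the end, for the whole second after the job is handed in: The red head stands one quarter turn and the blue head two quarter turns clockwise of their starts, each within 20 degrees (0.35 rad); the driver hangs at rest and upright (within 7 degrees) in the hole of its rest, its flange within 12 mm of the mouth's centre; the oil can still stands (all of step 3 and distance between driver and rest_mouth below 0.012 m and angle between driver's own z axis and vertical below 0.12 rad and linear speed of driver below 0.02 m/s and angle between oil_mid's own z axis and vertical below 0.15 rad); the robot touches nothing.
It fails at once if the driver pushes on the wheel or its heads with more than 25 N (contact force between driver and wheel_stand above 25 N).
It fails at once if a head is turned backwards by more than 0.3 rad from its start (value of joint any of red_nut, blue_nut below -0.3 rad).
It fails at once if the blue head is turned before the red one has had its quarter turn (value of joint blue_nut above 0.3 rad and value of joint red_nut below 1.221 rad).
It fails at once if the robot itself pushes on the wheel or its stand (contact force between any of the fingers, the arm and wheel_stand above 3 N).
It fails at once if a bystander is moved more than 3 cm (distance of any of oil_mid, box_mid, bolt_mid from where it was at the start of the episode above 0.03 m).
It also fails if it takes over 72 s, if anything falls off the work surface, if the arm or the gripper's body presses on something with over 40 N, if the wrist force passes 120 N, or if a joint passes its speed limit or range.

## Working session

There is one attempt and no reset: what is moved stays moved. The work goes in short steps, Python scripts to look and compute and a shell command to move; the robot and the scene stay as the last step left them, time stands still between calls to the robot, and variables do not carry over. Pictures are saved under pics/ and viewed, at most 10 in all, crops included, and the job is handed in when it is done.

```bash
ls; mkdir -p pics; cat > h.py <<'E'
from station import *
import numpy as np, cv2
def save(name,fn):
    im,d=get_image(name); cv2.imwrite('pics/'+fn+'.png',im[:,:,::-1]); np.save('pics/'+fn+'.npy',d); 
    c=camera_info(name); np.savez('pics/'+fn+'_c.npz',K=np.array(c['intrinsics']),k1=c['k1'],T=np.array(c['world_from_camera'])); return im,d
def world(fn,u,v,d=None):
    z=np.load('pics/'+fn+'_c.npz'); K=z['K'];k1=float(z['k1']);T=z['T']
    if d is None:
        D=np.load('pics/'+fn+'.npy'); d=D[int(v),int(u)]
    p=np.array([(u-K[0,2])/K[0,0],(v-K[1,2])/K[1,1]]); q=p.copy()
    for _ in range(20): q=p/(1+k1*(q@q))
    return (T@np.array([q[0]*d,-q[1]*d,-d,1]))[:3]
E
python3 - <<'E'
from h import *
for n in ['scene','side']: save(n,n+'0')
a=[cv2.imread(f'pics/{n}0.png') for n in ['scene','side']]
c=camera_info('scene');print(c); print(camera_info('side')['world_from_camera']); print(observe())
E
```

```text
pics
{'intrinsics': array([[459.83693729,   0.        , 327.68760088],
       [  0.        , 459.83693729, 244.33916402],
       [  0.        ,   0.        ,   1.        ]]), 'k1': -0.11749993858588653, 'world_from_camera': array([[ 0.65023985,  0.37682595, -0.65968958,  0.02241618],
       [-0.75971964,  0.32682424, -0.56214944, -0.5230906 ],
       [ 0.00377005,  0.86671109,  0.49879622,  0.62769279],
       [ 0.        ,  0.        ,  0.        ,  1.        ]])}
[[ 0.85026173  0.3453429  -0.39723201  0.24933138]
 [-0.52609443  0.53359577 -0.66219348 -0.69052876]
 [-0.0167225   0.77201933  0.63537904  0.80081621]
 [ 0.          0.          0.          1.        ]]
{'time': 0.1, 'joint_pos': array([  1.93645434,  39.52924843, -11.14575329,  89.73641665,
         9.01512049,  51.71041436, -12.32406925]), 'joint_velocities': array([-0.08852318, -0.12129122,  0.18652182,  0.01575496, -0.09739749,
        0.11650439, -0.02039416]), 'tau': array([-3.08775299e-03, -5.28501892e+01, -1.27141513e+00, -1.53837240e+01,
       -5.25604945e-02,  1.96265515e-03,  5.71585565e-05]), 'eef_pos': array([ 6.24449056e-01, -4.75132040e-05,  2.37992630e-01]), 'ee_rot': array([[-1.12651990e-04,  9.99998660e-01, -1.63326510e-03],
       [ 9.99999983e-01,  1.12413333e-04, -1.46213925e-04],
       [-1.46030128e-04, -1.63328154e-03, -9.99998656e-01]]), 'wrist_force': array([0.09938059, 0.22450876, 0.57356182]), 'ft_torque': array([ 0.03067692, -0.02112488, -0.06791709]), 'finger_force': 0.0, 'grip_width': 1.0041190131394462}
```

View pics/scene0.png

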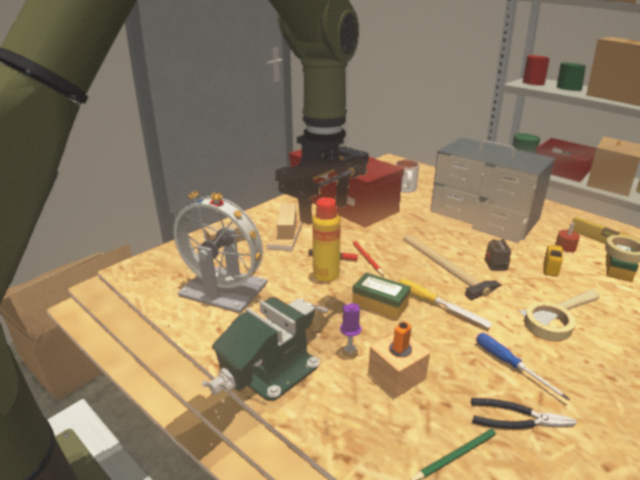

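View pics/side0.png

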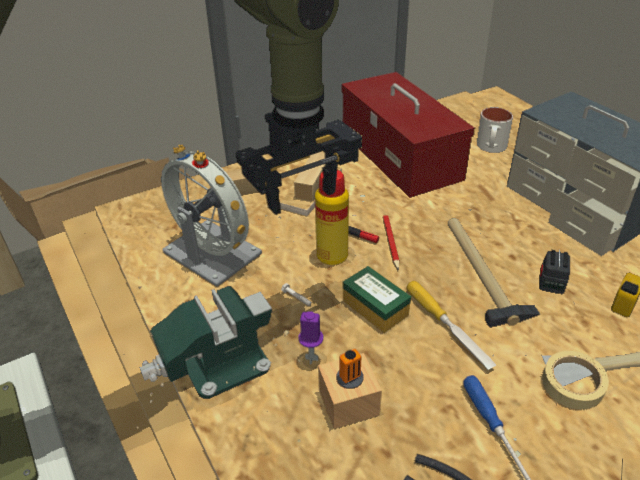

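The orange driver stands in the wooden block at scene (402,338) / side (349,366). The look-alike is purple, at scene (350,320), and stands in its own holder. The orange one is the one meant. The wheel's marked nipples are near side (180,150) and (200,160). I'll confirm both in one enlarged crop.

```bash
python3 - <<'E'
from h import *
i=cv2.imread('pics/side0.png')
a=cv2.resize(i[140:200,150:225],None,fx=7,fy=7,interpolation=cv2.INTER_CUBIC)
b=cv2.resize(i[340:430,310:385],None,fx=4.6,fy=4.66,interpolation=cv2.INTER_CUBIC)
b=cv2.resize(b,(250,420)) if 0 else cv2.resize(i[340:430,312:382],(270,347),interpolation=cv2.INTER_CUBIC)
o=np.zeros((420,800,3),np.uint8);o[:420,:525]=a;o[:347,530:800]=b
cv2.imwrite('pics/crop1.png',o)
for u,v in [(349,355),(350,385),(349,362),(328,384),(180,150),(200,158),(310,318)]: print('side',u,v,world('side0',u,v).round(4))
for u,v in [(402,326),(402,338),(193,197),(217,200),(398,368),(375,350)]: print('scene',u,v,world('scene0',u,v).round(4))
E
```

```text
side 349 355 [ 0.5654 -0.231   0.1236]
side 350 385 [ 0.5594 -0.244   0.0707]
side 349 362 [ 0.5616 -0.2369  0.1163]
side 328 384 [ 0.5348 -0.2209  0.0649]
side 180 150 [0.5159 0.2638 0.2378]
side 200 158 [0.535  0.2115 0.2405]
side 310 318 [ 0.5615 -0.1258  0.1095]
scene 402 326 [ 0.5645 -0.2279  0.1205]
scene 402 338 [ 0.5555 -0.2355  0.104 ]
scene 193 197 [0.5107 0.269  0.2326]
scene 217 200 [0.5349 0.2175 0.2323]
scene 398 368 [ 0.5259 -0.2508  0.0659]
scene 375 350 [ 0.5374 -0.195   0.0651]
```

View pics/crop1.png

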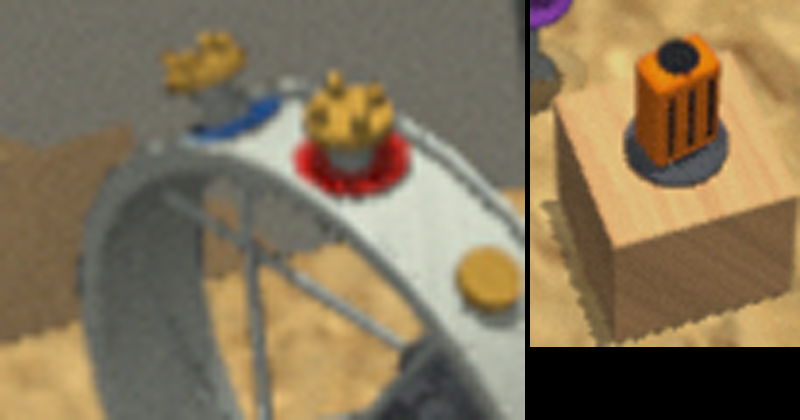

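Confirmed: the orange driver hangs in the wooden block, the red washer is at side (200,161) and the blue at (183,157). Next I fit the block, handle, wheel and washers from depth.

```bash
cat > fit.py <<'E'
from h import *
def cloud(fn):
    z=np.load('pics/'+fn+'_c.npz'); K=z['K'];k1=float(z['k1']);T=z['T'];D=np.load('pics/'+fn+'.npy')
    v,u=np.mgrid[:480,:640]; p=np.stack([u.ravel(),v.ravel()],1).astype(float)
    q=cv2.undistortPoints(p[:,None],K,np.array([k1,0,0,0,0.]))[:,0]; d=D.ravel()
    P=np.stack([q[:,0]*d,-q[:,1]*d,-d],1)@T[:3,:3].T+T[:3,3]
    return P,cv2.imread('pics/'+fn+'.png').reshape(-1,3)[:,::-1].astype(int),d>0
E
python3 - <<'E'
from fit import *
for fn in ['scene0','side0']:
    P,C,ok=cloud(fn); r,g,b=C.T; hsv=cv2.cvtColor(C.astype(np.uint8)[:,None,::-1].copy(),cv2.COLOR_BGR2HSV)[:,0].astype(int)
    near=lambda c,R:ok&(np.hypot(P[:,0]-c[0],P[:,1]-c[1])<R)
    m=near((.56,-.235),.07)&(abs(P[:,2]-.065)<.006)
    print(fn,'block',cv2.minAreaRect((P[m][:,:2]*1000).astype(np.float32)),np.median(P[m][:,2]))
    m=near((.56,-.235),.045)&(P[:,2]>.1165)
    print('handle top',m.sum(),cv2.minAreaRect((P[m][:,:2]*1000).astype(np.float32)),np.median(P[m][:,2]))
    for nm,hm in [('red',(hsv[:,0]<6)|(hsv[:,0]>174)),('blue',(hsv[:,0]>100)&(hsv[:,0]<130))]:
        m=near((.525,.24),.06)&(P[:,2]>.2)&hm&(hsv[:,1]>130)&(hsv[:,2]>60)
        print(nm,m.sum(),P[m].mean(0).round(4),P[m].min(0).round(4),P[m].max(0).round(4))
    # wheel
    m=near((.545,.19),.16)&(P[:,2]>.15)&(P[:,2]<.235)&(hsv[:,1]<60)
    Q=P[m]; print('wheel',m.sum(),Q.mean(0).round(3))
    w,V=np.linalg.eigh(np.cov(Q[:,:2].T)); print(w,V[:,0],V[:,1])
    t=V[:,1]*np.sign(-V[1,1]); n=V[:,0]*np.sign(V[0,0])
    print('extent t',np.percentile(Q[:,:2]@t,[0,1,99,100]).round(4),'n',np.percentile(Q[:,:2]@n,[0,1,50,99,100]).round(4),'t',t)
    np.save('pics/wheel_'+fn,Q)
E
```

```text
scene0 block ((567.3048095703125, -226.2828369140625), (78.40499877929688, 78.42793273925781), 75.65589904785156) 0.06446846801764206
handle top 120 ((567.658447265625, -228.4717254638672), (18.89546012878418, 30.016101837158203), 88.8524169921875) 0.1194430374699404
red 21 [0.537  0.2184 0.2256] [0.5265 0.2087 0.2237] [0.5496 0.2352 0.2276]<stdin>:11: RuntimeWarning: Mean of empty slice.
  ret = um.true_divide(
Traceback (most recent call last):
ValueError: zero-size array to reduction operation minimum which has no identity
```

```bash
python3 - <<'E'
from fit import *
for fn in ['scene0','side0']:
    P,C,ok=cloud(fn); hsv=cv2.cvtColor(C.astype(np.uint8)[:,None,::-1].copy(),cv2.COLOR_BGR2HSV)[:,0].astype(int)
    near=lambda c,R:ok&(np.hypot(P[:,0]-c[0],P[:,1]-c[1])<R)
    m=near((.56,-.235),.07)&(abs(P[:,2]-.065)<.006)
    print(fn,'block',cv2.minAreaRect((P[m][:,:2]*1000).astype(np.float32)),np.median(P[m][:,2]))
    m=near((.56,-.235),.045)&(P[:,2]>.1165)
    print('handle top',m.sum(),cv2.minAreaRect((P[m][:,:2]*1000).astype(np.float32)),np.median(P[m][:,2]))
    for nm,hm in [('red',(hsv[:,0]<6)|(hsv[:,0]>174)),('blue',(hsv[:,0]>100)&(hsv[:,0]<130))]:
        m=near((.525,.24),.06)&(P[:,2]>.2)&hm&(hsv[:,1]>110)&(hsv[:,2]>50)
        if m.any(): print(nm,m.sum(),P[m].mean(0).round(4),P[m].min(0).round(4),P[m].max(0).round(4))
    m=near((.54,.21),.14)&(P[:,2]>.14)&(P[:,2]<.232)&(hsv[:,1]<70)
    Q=P[m]; 
    # fit cylinder: angle a, t0 ; robust on radius 100 surface
    from scipy.optimize import least_squares
    def f(x):
        t=np.array([np.cos(x[0]),np.sin(x[0])]); return np.hypot(Q[:,:2]@t-x[1],Q[:,2]-.125)-x[2]
    for a0 in (-1.2,-1.4,-1.0):
        t=np.array([np.cos(a0),np.sin(a0)]); s=least_squares(f,[a0,np.median(Q[:,:2]@t),.1],loss='soft_l1',f_scale=.002)
        r=f(s.x); good=abs(r)<.006; t=np.array([np.cos(s.x[0]),np.sin(s.x[0])]); n=np.array([-t[1],t[0]])
        print('wheel',len(Q),good.sum(),s.x.round(4),s.cost,'n range',np.percentile(Q[good][:,:2]@n,[1,10,50,90,99]).round(4))
E
```

```text
scene0 block ((567.3048095703125, -226.2828369140625), (78.40499877929688, 78.42793273925781), 75.65589904785156) 0.06446846801764206
handle top 120 ((567.658447265625, -228.4717254638672), (18.89546012878418, 30.016101837158203), 88.8524169921875) 0.1194430374699404
red 35 [0.5345 0.2189 0.2258] [0.5232 0.2083 0.2237] [0.5496 0.2352 0.228 ]
wheel 1443 1107 [-1.2937 -0.0771  0.0982] 0.027197795639659437 n range [0.5494 0.5536 0.5712 0.5955 0.5985]
wheel 1443 1107 [-1.2938 -0.0771  0.0982] 0.027197795639718393 n range [0.5494 0.5536 0.5712 0.5955 0.5985]
wheel 1443 1107 [-1.2937 -0.0771  0.0982] 0.027197795639669457 n range [0.5494 0.5536 0.5712 0.5955 0.5985]
side0 block ((568.0872192382812, -227.84860229492188), (79.56922149658203, 77.53959655761719), 76.60802459716797) 0.0649069322562375
handle top 190 ((568.213623046875, -229.87112426757812), (30.252077102661133, 20.793481826782227), 0.7083974480628967) 0.12014037019188778
red 77 [0.5348 0.2162 0.2259] [0.522  0.2051 0.2232] [0.5517 0.2333 0.2287]
blue 20 [0.5226 0.2654 0.2203] [0.5113 0.2536 0.2159] [0.5332 0.279  0.2249]
wheel 1929 1572 [-1.2655 -0.0593  0.0984] 0.030597139169287906 n range [0.555  0.5584 0.5751 0.5962 0.5993]
wheel 1929 1572 [-1.2655 -0.0593  0.0984] 0.030597139169304188 n range [0.555  0.5584 0.5751 0.5962 0.5993]
wheel 1929 1572 [-1.2655 -0.0593  0.0984] 0.030597139169313732 n range [0.555  0.5584 0.5751 0.5962 0.5993]
```

```bash
python3 - <<'E'
from h import *
s=observe(); T=np.array(camera_info('wrist')['world_from_camera']); R=s['ee_rot']
print('cam in tool',(R.T@(T[:3,3]-s['eef_pos'])).round(4)); print((R.T@T[:3,:3]).round(3)); print(camera_info('wrist')['intrinsics'])
E
python3 -m handwheel '[[[-16,34,25],[0,0,0]],[[-16,34,25],[0,0,0]],[[-16,34,25],[0,0,0]],[[-16,34,25],[0,0,0]],[[0,0,0],[0,0,0]]]' 1
```

```text
cam in tool [ 0.0649  0.0011 -0.146 ]
[[ 0.001  0.967  0.256]
 [ 1.    -0.001 -0.   ]
 [-0.     0.256 -0.967]]
[[350.39118268   0.         319.17458051]
 [  0.         350.39118268 244.65831388]
 [  0.           0.           1.        ]]
time: 0.72
eef_pos: [0.5604, 0.1404, 0.3406]
ee_rot: [[-0.007, 1.0, 0.003], [1.0, 0.007, 0.003], [0.003, 0.003, -1.0]]
wrist_force: [0.2, 0.2, -0.0]
grip_width: 1.002
finger_force: 0.0
```

```bash
python3 - <<'E'
from h import *
im,d=save('wrist','w1'); 
z=np.load('pics/w1_c.npz');T=z['T'];K=z['K']
def px(p):
    c=T[:3,:3].T@(np.array(p)-T[:3,3]); return K[0,2]+K[0,0]*c[0]/-c[2],K[1,2]+K[1,1]*c[1]/c[2]
for p in [(.535,.217,.226),(.5226,.265,.22)]: print(px(p))
u,v=map(int,px((.53,.24,.23))); u0=min(max(0,u-65),510);v0=min(max(0,v-48),384);print(u0,v0)
cv2.imwrite('pics/w1c.png',cv2.resize(cv2.imread('pics/w1.png')[v0:v0+96,u0:u0+130],None,fx=6,fy=6,interpolation=cv2.INTER_CUBIC))
E
```

```text
(np.float64(281.2403884523002), np.float64(130.13520461142662))
(np.float64(262.382862349061), np.float64(57.076205494934385))
207 46
```

View pics/w1c.png

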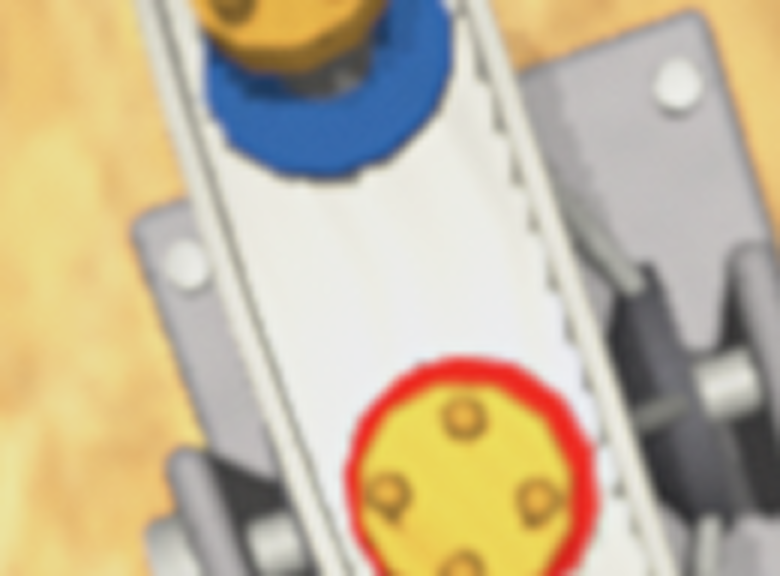

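Red pegs show at crop (463,418), (388,495), (540,502) and (463,567), nearly on the image axes. The blue head is cut off at the top. I'll show the upper part and fit from depth.

```bash
python3 - <<'E'
from fit import *
from scipy.optimize import least_squares
cv2.imwrite('pics/w1d.png',cv2.resize(cv2.imread('pics/w1.png')[5:85,207:317],None,fx=7,fy=7,interpolation=cv2.INTER_CUBIC))
for c in [(463,418),(388,495),(540,502),(463,567),(465,492)]:
    print(c,world('w1',207+c[0]/6,46+c[1]/6).round(4))
P,C,ok=cloud('w1'); hsv=cv2.cvtColor(C.astype(np.uint8)[:,None,::-1].copy(),cv2.COLOR_BGR2HSV)[:,0].astype(int)
reg=ok&(abs(P[:,0]-.53)<.07)&(abs(P[:,1]-.23)<.09)&(P[:,2]>.19)
for nm,hm in [('red',((hsv[:,0]<6)|(hsv[:,0]>174))&(hsv[:,2]>100)),('blue',(hsv[:,0]>100)&(hsv[:,0]<125)),]:
    m=reg&hm&(hsv[:,1]>130); Q=P[m]; print(nm,m.sum(),Q.mean(0).round(4),Q.min(0).round(4),Q.max(0).round(4))
    (c,r)=cv2.minEnclosingCircle((Q[:,:2]*1000).astype(np.float32));print(c,r)
    A=np.c_[Q[:,:2]-Q[:,:2].mean(0),np.ones(len(Q))]; k=np.linalg.lstsq(A,Q[:,2],rcond=None)[0]; print('plane grad',k)
# rim edges & floor: white pixels
m=reg&(hsv[:,1]<45)&(hsv[:,2]>120); Q=P[m]; print(len(Q))
def f(x):
    t=np.array([np.cos(x[0]),np.sin(x[0])]); r=np.hypot(Q[:,:2]@t-x[1],Q[:,2]-.125); return np.minimum(abs(r-x[2]),abs(r-x[2]-.005))
for a0 in (-1.27,):
    t=np.array([np.cos(a0),np.sin(a0)])
    s=least_squares(f,[a0,-.065,.1],loss='soft_l1',f_scale=.001); t=np.array([np.cos(s.x[0]),np.sin(s.x[0])]);n=np.array([-t[1],t[0]])
    r=np.hypot(Q[:,:2]@t-s.x[1],Q[:,2]-.125); print(s.x,s.cost, 'n', np.percentile((Q[:,:2]@n)[abs(r-s.x[2]-.0025)<.005],[0.5,5,50,95,99.5]).round(4))
g=reg&(hsv[:,0]>15)&(hsv[:,0]<30)&(hsv[:,1]>100)&(P[:,2]>.228)
Q=P[g]; 
for nm,c in [('r',(.535,.217)),('b',(.5226,.265))]:
    q=Q[np.hypot(Q[:,0]-c[0],Q[:,1]-c[1])<.02]; print(nm,len(q),cv2.minEnclosingCircle((q[:,:2]*1000).astype(np.float32)),np.percentile(q[:,2],[5,50,95,100]).round(4))
E
```

```text
(463, 418) [0.5391 0.225  0.2461]
(388, 495) [0.5307 0.2171 0.2457]
(540, 502) [0.5472 0.2165 0.2445]
(463, 567) [0.5386 0.2096 0.2449]
(465, 492) [0.5384 0.2179 0.2386]
red 289 [0.5405 0.2214 0.2248] [0.5231 0.2051 0.2218] [0.5523 0.2336 0.2276]
(537.6935424804688, 219.30435180664062) 14.74771785736084
plane grad [-0.03762397  0.10735531  0.22477356]
blue 620 [0.5233 0.2635 0.2193] [0.507  0.2545 0.2133] [0.5352 0.2783 0.2242]
(521.1154174804688, 267.85931396484375) 14.466390609741211
plane grad [ 0.13722906 -0.41613431  0.21925062]
6960
[-1.23752852 -0.04257641  0.09802833] 0.010282895254763882 n [0.5601 0.5614 0.5811 0.5985 0.5997]
r 970 ((538.2456665039062, 217.83819580078125), 11.612486839294434) [0.2381 0.2399 0.2455 0.2475]
b 977 ((518.9312744140625, 274.037109375), 11.590696334838867) [0.23   0.2343 0.2396 0.2422]
```

View pics/w1d.png

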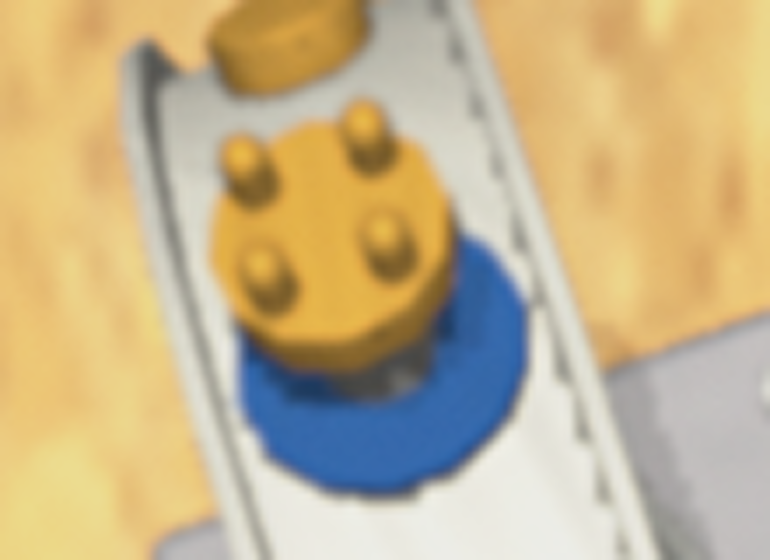

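The blue pegs show at crop (245,152), (365,118), (385,235) and (265,265). The wheel fit is consistent: the axle points along (0.945,0.327), red is 6.3° and blue 23.7° off vertical, 30° apart. Next I grasp the driver.

```bash
python3 - <<'E'
from h import *
n=np.array([.945,.327,0]);
for nm,ph,cs in [('red',6.3,[(463/6,46-5+418/6),(388/6,41+495/6),(540/6,41+502/6),(463/6,41+567/6)]),('blue',-23.7,[(245/7,152/7),(365/7,118/7),(385/7,235/7),(265/7,265/7)])]:
    s,c=np.sin(np.radians(ph)),np.cos(np.radians(ph)); a=np.array([s*.327,-s*.945,c]); y=np.cross(a,n)
    W=np.array([world('w1',207+u,5+v) for u,v in cs]); m=W.mean(0); W0=W-m
    an=np.degrees(np.arctan2(W0@y,W0@n)); print(nm,W.round(4).tolist(),m.round(4),'ang',an.round(1),'off axle mod90',(an%90).round(1),'rad',np.linalg.norm(W0,axis=1).round(4))
print('oil',world('side0',333,240).round(3),world('side0',330,175).round(3), 'vise',world('side0',230,300).round(3))
E
python3 -m handwheel '[[[1,-41,-4],[0,0,0.175]],[[1,-41,-4],[0,0,0.175]],[[1,-41,-4],[0,0,0.175]],[[1,-41,-4],[0,0,0.175]],[[1,-41,-4],[0,0,0.175]]]' 1
python3 -m handwheel '[[[1,-41,-4],[0,0,0.175]],[[1,-41,-4],[0,0,0.175]],[[0,-41,-4],[0,0,0.175]],[[0,-41,-4],[0,0,0.175]],[[0,0,-30],[0,0,0]]]' 1
python3 -m handwheel '[[[0,0,-40],[0,0,0]],[[0,0,-40],[0,0,0]],[[0,0,-30],[0,0,0]],[[0,0,0],[0,0,0]],[[0,0,0],[0,0,0]]]' 1
```

```text
red [[0.5391, 0.225, 0.2461], [0.5307, 0.2171, 0.2457], [0.5472, 0.2165, 0.2445], [0.5386, 0.2096, 0.2449]] [0.5389 0.2171 0.2453] ang [  69.8  160.4  -23.5 -111. ] off axle mod90 [69.8 70.4 66.5 69. ] rad [0.008  0.0082 0.0083 0.0075]
blue [[0.512, 0.2804, 0.2352], [0.5231, 0.2833, 0.2348], [0.5255, 0.2717, 0.2414], [0.5144, 0.2696, 0.2401]] [0.5187 0.2762 0.2379] ang [ 126.7   43.4  -56.3 -139.7] off axle mod90 [36.7 43.4 33.7 40.3] rad [0.0084 0.0088 0.0089 0.0083]
oil [0.725 0.063 0.066] [ 0.672 -0.012  0.277] vise [ 0.466 -0.035  0.125]
time: 1.4
eef_pos: [0.5652, -0.0726, 0.3172]
ee_rot: [[-0.769, 0.639, -0.002], [0.639, 0.769, -0.001], [0.001, -0.002, -1.0]]
wrist_force: [-0.7, 0.0, -0.3]
grip_width: 1.001
finger_force: 0.0
time: 2.02
eef_pos: [0.567, -0.2406, 0.2716]
ee_rot: [[-1.0, 0.005, 0.0], [0.005, 1.0, -0.003], [-0.0, -0.003, -1.0]]
wrist_force: [-0.0, 0.6, -0.6]
grip_width: 1.001
finger_force: 0.0
time: 2.65
eef_pos: [0.5682, -0.2339, 0.1632]
ee_rot: [[-1.0, -0.003, 0.001], [-0.003, 1.0, -0.0], [-0.001, -0.0, -1.0]]
wrist_force: [-0.1, 0.0, 0.3]
grip_width: 0.997
finger_force: 0.0
```

```bash
python3 - <<'E'
from fit import *
print(observe()['eef_pos'],observe()['joint_pos'].round(1)); save('wrist','w2')
P,C,ok=cloud('w2')
m=ok&(np.hypot(P[:,0]-.567,P[:,1]+.229)<.035)&(P[:,2]>.113)&(P[:,2]<.13)
print(m.sum(),cv2.minAreaRect((P[m][:,:2]*1000).astype(np.float32)),np.median(P[m][:,2]))
m=ok&(np.hypot(P[:,0]-.567,P[:,1]+.229)<.06)&(abs(P[:,2]-.065)<.004)
print(m.sum(),cv2.minAreaRect((P[m][:,:2]*1000).astype(np.float32)))
E
```

```text
[ 0.56816622 -0.23388904  0.16316177] [ 34.9  46.5 -30.7  95.1  30.5  46.9  80.9]
1651 ((569.8280029296875, -226.99526977539062), (20.104171752929688, 29.907915115356445), 88.85884857177734) 0.11958204904544076
7812 ((570.1376953125, -226.1416778564453), (76.32019805908203, 76.87580108642578), 76.41810607910156)
```

```bash
python3 -m handwheel '[[[1,6,-20],[0,0,0]],[[0,0,-30],[0,0,0]],[[0,0,-25],[0,0,0]],[[0,0,-10],[0,0,0]],[[0,0,0],[0,0,0]]]' 1
python3 -m handwheel '[[[0,0,0],[0,0,0]],[[0,0,0],[0,0,0]],[[0,0,0],[0,0,0]],[[0,0,0],[0,0,0]],[[0,0,0],[0,0,0]]]' 0
```

```text
time: 3.32
eef_pos: [0.5694, -0.2272, 0.0783]
ee_rot: [[-1.0, -0.004, 0.001], [-0.004, 1.0, -0.0], [-0.001, -0.0, -1.0]]
wrist_force: [0.1, -0.7, -0.9]
grip_width: 0.995
finger_force: 0.0
time: 3.95
eef_pos: [0.569, -0.227, 0.0778]
ee_rot: [[-1.0, -0.004, 0.0], [-0.004, 1.0, 0.0], [-0.0, 0.0, -1.0]]
wrist_force: [-0.4, 0.1, 0.5]
grip_width: 0.458
finger_force: 0.0
```

```bash
python3 -m handwheel '[[[0,0,0],[0,0,0]],[[0,0,0],[0,0,0]],[[0,0,0],[0,0,0]],[[0,0,0],[0,0,0]],[[0,0,0],[0,0,0]]]' 0
python3 -m handwheel '[[[0,0,10],[0,0,0]],[[0,0,20],[0,0,0]],[[0,0,40],[0,0,0]],[[0,0,50],[0,0,0]],[[0,0,50],[0,0,0]]]' 0
python3 -m handwheel '[[[0,0,50],[0,0,0]],[[0,0,20],[0,0,0]],[[0,0,0],[0,0,0]],[[0,0,0],[0,0,0]]]' 0
python3 - <<'E'
from h import *
i,d=save('side','s2'); print(observe()['wrist_force'],observe()['ft_torque'])
cv2.imwrite('pics/s2c.png',cv2.resize(i[150:420,230:470,::-1],None,fx=2,fy=2))
E
```

```text
time: 4.58
eef_pos: [0.569, -0.2269, 0.0777]
ee_rot: [[-1.0, -0.004, -0.0], [-0.004, 1.0, 0.0], [0.0, 0.0, -1.0]]
wrist_force: [-0.3, 0.2, -0.1]
grip_width: 0.225
finger_force: 29.8
time: 5.2
eef_pos: [0.5689, -0.2268, 0.2508]
ee_rot: [[-1.0, -0.005, 0.001], [-0.005, 1.0, 0.0], [-0.001, 0.0, -1.0]]
wrist_force: [1.2, -0.4, -1.1]
grip_width: 0.222
finger_force: 29.8
time: 5.7
eef_pos: [0.5682, -0.227, 0.3171]
ee_rot: [[-1.0, -0.004, -0.002], [-0.004, 1.0, 0.0], [0.002, 0.0, -1.0]]
wrist_force: [-0.6, -0.1, -2.0]
grip_width: 0.225
finger_force: 29.8
[-0.15741634  0.29878925 -0.92045816] [ 0.06206665 -0.03456638  0.01833056]
```

View pics/s2c.png

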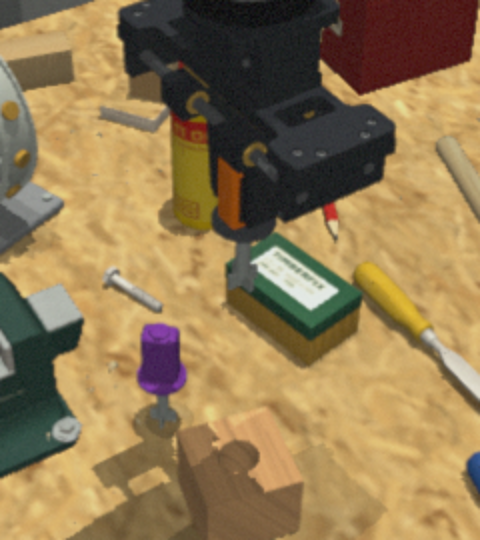

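```bash
cat > tip.py <<'E'
from fit import *
def run(cams,tag):
    s=observe(); R=s['ee_rot'];p=s['eef_pos']; print('tcp',p.round(4),'F',s['wrist_force'].round(2))
    for c in cams:
        save(c,tag+c); P,C,ok=cloud(tag+c); L=(P-p)@R
        for nm,lo,hi in [('shank',.022,.048),('blade',.058,.066),('flangeface',.0125,.0165)]:
            m=ok&(np.hypot(L[:,0],L[:,1])<.022)&(L[:,2]>lo)&(L[:,2]<hi)
            if m.sum()>8: q=L[m]; print(c,nm,m.sum(),'mean',(q.mean(0)*1000).round(1),'min',(q.min(0)*1000).round(1),'max',(q.max(0)*1000).round(1))
        m=ok&(np.hypot(L[:,0],L[:,1])<.02)&(L[:,2]>.022)&(L[:,2]<.08); 
        if m.any(): print('deepest',(np.sort(L[m][:,2])[-8:]*1000).round(1))
        cam=np.load('pics/'+tag+c+'_c.npz')['T'][:3,3]; v=((cam-p)@R)[:2]; print('cam dir',(v/np.linalg.norm(v)).round(2))
E
python3 -c "
import tip; tip.run(['wrist','side','scene'],'t1')"
```

```text
tcp [ 0.568  -0.227   0.3166] F [-0.16  0.3  -0.92]
wrist blade 13 mean [10.   0.2 61.7] min [ 9.7 -1.1 58.7] max [10.2  1.3 65.2]
deepest [62.6 63.4 63.5 64.1 65.2 66.1 66.4 66.6]
cam dir [ 1.   -0.01]
side shank 88 mean [ 2.4 -4.1 38.3] min [-2.3 -7.4 27.7] max [ 5.6  2.8 48. ]
side blade 75 mean [ 1.3 -4.8 62. ] min [-10.9 -13.1  58. ] max [11.5  8.2 65.9]
deepest [65.9 66.1 66.6 66.8 66.9 67.8 67.9 68.3]
cam dir [ 0.57 -0.82]
scene shank 96 mean [ 3.3 -2.3 34.6] min [-2.5 -6.1 22.1] max [ 6.4  3.7 47.9]
scene blade 61 mean [ 3.3 -1.6 61.9] min [-12.3 -12.2  58. ] max [11.8 10.4 65.9]
scene flangeface 9 mean [12.9 -8.5 13.1] min [ -7.1 -19.8  12.7] max [19.7  7.6 14. ]
deepest [66.4 66.4 66.8 66.8 67.3 67.6 67.6 67.7]
cam dir [ 0.88 -0.47]
```

```bash
cat > plan.py <<'E'
from h import *
from scipy.spatial.transform import Rotation as Ro
N=np.array([.945,.327,0]);N/=np.linalg.norm(N); TT=np.array([N[1],-N[0],0])
W={'red':(np.array([.5377,.2193,.2245]),6.3),'blue':(np.array([.5211,.2679,.2165]),-23.7)}
D=np.array([-.0009,.0001,.068])
def axis(w): th=np.radians(W[w][1]); return np.sin(th)*TT+np.cos(th)*np.array([0,0,1])
def pose(w,h,psi,off=(0,0)):
    """psi: world yaw of driver y minus 90 deg, before tilt; off = mm along axle, along cross(a,n)"""
    a=axis(w); R0=Ro.from_euler('z',psi,degrees=True).as_matrix()@np.array([[-1,0,0],[0,1,0],[0,0,-1.]])
    R=Ro.from_rotvec(np.radians(W[w][1])*N).as_matrix()@R0
    tip=W[w][0]+h/1000*a+(off[0]*N+off[1]*np.cross(a,N))/1000
    return tip-R@D,R
def delta(w,h,psi,off=(0,0)):
    s=observe(); p,R=pose(w,h,psi,off); rv=Ro.from_matrix(R@s['ee_rot'].T).as_rotvec()
    print('target',p.round(4),'shift mm',((p-s['eef_pos'])*1000).round(1),'turn',rv.round(4),'|',np.degrees(np.linalg.norm(rv)).round(1))
def state(w):
    s=observe(); a=axis(w); R=s['ee_rot']; tip=s['eef_pos']+R@D; d=tip-W[w][0]
    print(w,'h',(d@a*1000).round(1),'lat n,y',(d@N*1000).round(2),(d@np.cross(a,N)*1000).round(2),'tilt err deg',np.degrees(np.arccos(min(1,-R[:,2]@a))).round(2),'F ax',(s['wrist_force']@a).round(2),'F',s['wrist_force'].round(2),'Tq ax',(s['ft_torque']@a).round(3),'j7',s['joint_pos'][6].round(1),'t',s['time'])
    y=R[:,1]; print('yaw y from n',np.degrees(np.arctan2(y@np.cross(a,N),y@N)).round(1))
E
python3 -c "
from plan import *
delta('red',45,43);print(axis('red'),axis('blue'))"
```

```text
target [0.5412 0.2069 0.3368] shift mm [-27.3 433.8  20.2] turn [ 0.1125 -0.0068  0.7451] | 43.2
[ 0.03588395 -0.10370131  0.99396096] [-0.13143995  0.37984939  0.91566259]
```

```bash
python3 -m handwheel '[[[-3,30,5],[0,0,0.1]],[[-3,50,5],[0,0,0.13]],[[-3,50,5],[0,0,0.13]],[[-3,50,5],[0,0,0.13]],[[-3,50,0],[0,0,0.13]]]' 0
python3 -m handwheel '[[[-3,50,0],[0,0,0.13]],[[-3,50,0],[0.035,0.012,0]],[[-3,50,0],[0.035,0.012,0]],[[-3,35,0],[0.034,0.012,0]],[[0,19,0],[0,0,0]]]' 0
python3 -m handwheel '[[[0,0,0],[0,0,0]],[[0,0,0],[0,0,0]]]' 0
python3 -c "
from plan import *
state('red');delta('red',30,43)"
```

```text
time: 6.52
eef_pos: [0.5538, 0.0045, 0.3376]
ee_rot: [[-0.809, -0.588, -0.0], [-0.588, 0.809, 0.0], [-0.0, 0.0, -1.0]]
wrist_force: [0.4, 0.0, -1.4]
grip_width: 0.226
finger_force: 29.8
time: 7.15
eef_pos: [0.5414, 0.2085, 0.337]
ee_rot: [[-0.729, -0.684, -0.038], [-0.684, 0.722, 0.104], [-0.044, 0.102, -0.994]]
wrist_force: [0.0, -1.3, -1.2]
grip_width: 0.221
finger_force: 29.8
time: 7.4
eef_pos: [0.5422, 0.2057, 0.3372]
ee_rot: [[-0.73, -0.682, -0.036], [-0.682, 0.724, 0.102], [-0.043, 0.1, -0.994]]
wrist_force: [0.5, -0.7, -1.6]
grip_width: 0.224
finger_force: 29.8
red h 45.6 lat n,y 0.53 -1.45 tilt err deg 0.08 F ax -1.45 F [ 0.5  -0.66 -1.55] Tq ax 0.012 j7 86.0 t 7.4
yaw y from n 114.1
target [0.5406 0.2085 0.3219] shift mm [ -1.6   2.7 -15.3] turn [ 0.0012 -0.0003 -0.0027] | 0.2
```

```bash
python3 -m handwheel '[[[-1,1.5,-8],[0,0,0]],[[-0.5,1,-7],[0,0,0]],[[0,0,0],[0,0,0]]]' 0
python3 - <<'E'
from plan import *
from fit import cloud
state('red'); s=observe(); i,d=save('wrist','w3'); 
T=np.load('pics/w3_c.npz');K=T['K'];T=T['T']
def px(p): c=T[:3,:3].T@(p-T[:3,3]); return K[0,2]+K[0,0]*c[0]/-c[2],K[1,2]+K[1,1]*c[1]/c[2]
tip=s['eef_pos']+s['ee_rot']@D; u,v=map(int,px(tip)); print('tip px',px(tip),'nipple px',px(W['red'][0]+.016*axis('red')))
u0,v0=u-60,v-45; print(u0,v0); cv2.imwrite('pics/w3c.png',cv2.resize(i[max(v0,0):v0+95,u0:u0+120,::-1],None,fx=6,fy=6,interpolation=cv2.INTER_CUBIC))
P,C,ok=cloud('w3'); L=(P-s['eef_pos'])@s['ee_rot']; m=ok&(np.hypot(L[:,0],L[:,1])<.03)&(L[:,2]>.055)&(L[:,2]<.12)
for lo,hi in [(.058,.065),(.070,.0775),(.0775,.0805),(.0805,.085),(.085,.09)]:
    q=L[m&(L[:,2]>lo)&(L[:,2]<hi)]*1000
    if len(q)>5: print(lo,len(q),q.mean(0).round(1),q.min(0).round(1),q.max(0).round(1))
E
```

```text
time: 7.78
eef_pos: [0.5401, 0.2089, 0.3218]
ee_rot: [[-0.73, -0.683, -0.037], [-0.682, 0.724, 0.103], [-0.043, 0.101, -0.994]]
wrist_force: [0.3, -0.3, -0.5]
grip_width: 0.224
finger_force: 29.8
red h 29.9 lat n,y -0.45 0.53 tilt err deg 0.1 F ax -0.46 F [ 0.27 -0.33 -0.51] Tq ax 0.009 j7 85.1 t 7.775
yaw y from n 114.1
tip px (np.float64(320.8759344738668), np.float64(257.7410347809638)) nipple px (np.float64(319.7967574072578), np.float64(252.06402137084257))
260 212
0.058 13 [10.2 -0.6 61.8] [10.  -1.7 58.4] [10.4  0.7 64.9]
0.07 60 [ 3.1  4.  75.9] [ 0.5 -5.1 73.8] [ 5.3 10.2 77.3]
0.0775 42 [ 3.3  4.  79.6] [-2.7 -7.8 77.6] [ 7.  13.7 80.5]
0.0805 220 [ 3.9  3.7 81.7] [-3.  -8.6 80.5] [ 8.8 14.5 85. ]
0.085 6 [ 5.7  1.3 85.4] [ 2.9 -7.3 85.2] [ 7.9  9.8 85.7]
```

View pics/w3c.png

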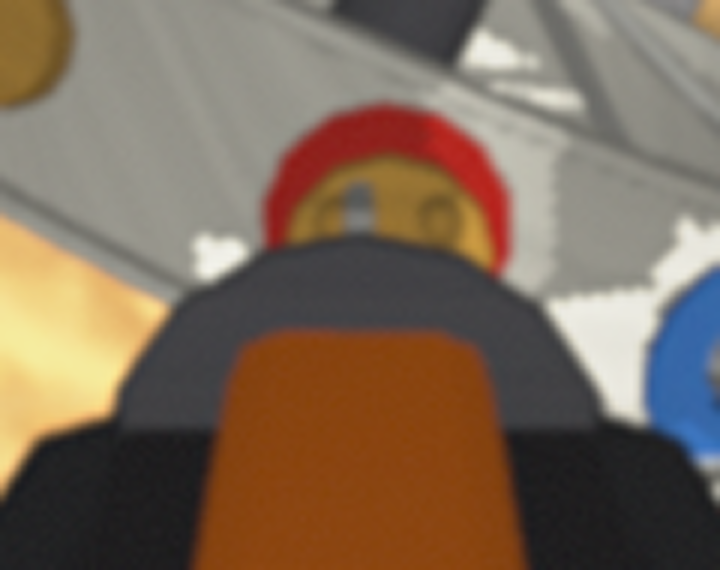

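The blade (crop x≈360) sits left of the head (pegs at 332 and 440, middle 386). Comparing both wrist views separates a camera offset of about 2 mm from the driver's own offset. I'll update the model with both and shift by the visual difference.

```bash
sed -i 's/\[.5377,.2193,.2245\]/[.5366,.2210,.2245]/; s/\[.5211,.2679,.2165\]/[.5200,.2696,.2165]/; s/^D=.*/D=np.array([.0004,-.0016,.068])/' plan.py
python3 -c "
from plan import *
state('red');delta('red',25,43)"
```

```text
red h 30.6 lat n,y -0.09 -3.23 tilt err deg 0.05 F ax -1.3 F [ 1.08  0.1  -1.34] Tq ax 0.022 j7 85.1 t 7.825
yaw y from n 114.1
target [0.5391 0.2128 0.3171] shift mm [-1.2  3.6 -5.2] turn [ 0.0001 -0.0005 -0.0035] | 0.2
```

```bash
python3 -m handwheel '[[[-1,3.5,0],[0,0,0]],[[0,0,-5],[0,0,0]],[[0,0,0],[0,0,0]],[[0,0,0],[0,0,0]]]' 0 >/dev/null; python3 -c "
from plan import *
state('red')"
python3 -m handwheel '[[[0,0.1,-1],[0,0,0]],[[0,0.1,-1],[0,0,0]],[[0,0,0],[0,0,0]]]' 0 | grep -E 'eef|wrist'
python3 -m handwheel '[[[0,0.1,-1],[0,0,0]],[[0,0.1,-1],[0,0,0]],[[0,0,0],[0,0,0]]]' 0 | grep -E 'eef|wrist'
python3 -c "
from plan import *
state('red')"
```

```text
red h 25.6 lat n,y 0.44 0.09 tilt err deg 0.01 F ax -1.47 F [-0.32 -0.31 -1.5 ] Tq ax 0.031 j7 84.6 t 8.325
yaw y from n 114.1
eef_pos: [0.5395, 0.2132, 0.3156]
wrist_force: [0.6, -0.4, -2.7]
eef_pos: [0.5395, 0.2133, 0.3136]
wrist_force: [0.7, -0.1, -1.4]
red h 21.5 lat n,y 0.49 0.04 tilt err deg 0.02 F ax -1.4 F [ 0.69 -0.09 -1.44] Tq ax -0.009 j7 84.4 t 9.075
yaw y from n 114.1
```

```bash
for k in 1; do python3 -m handwheel '[[[0,0.1,-1],[0,0,0]],[[0,0.1,-1],[0,0,0]],[[0,0,0],[0,0,0]]]' 0 | grep -E 'eef|wrist'; done
python3 -m handwheel '[[[0,0.1,-1],[0,0,0]],[[0,0,0],[0,0,0]]]' 0 | grep -E 'eef|wrist'
python3 -m handwheel '[[[0,0.1,-1],[0,0,0]],[[0,0,0],[0,0,0]]]' 0 | grep -E 'eef|wrist'
python3 -c "
from plan import *
state('red')"
```

```text
eef_pos: [0.5395, 0.2136, 0.3116]
wrist_force: [-0.6, -0.5, -2.1]
eef_pos: [0.5395, 0.2137, 0.3107]
wrist_force: [-0.4, -0.7, -1.9]
eef_pos: [0.5395, 0.2138, 0.3096]
wrist_force: [-0.2, -0.5, -1.5]
red h 17.5 lat n,y 0.63 0.01 tilt err deg 0.02 F ax -1.49 F [-0.16 -0.54 -1.55] Tq ax 0.059 j7 84.2 t 9.95
yaw y from n 114.1
```

```bash

for k in 1; do python3 -m handwheel '[[[-0.2,0.1,-1],[0,0,0]],[[0,0,0],[0,0,0]]]' 0 | grep -E 'eef|wrist'; done
python3 -m handwheel '[[[-0.2,0.1,-1],[0,0,0]],[[0,0,0],[0,0,0]]]' 0 | grep -E 'eef|wrist'
python3 -m handwheel '[[[0,0.1,-1],[0,0,0]],[[0,0,0],[0,0,0]]]' 0 | grep -E 'eef|wrist'
python3 -c "
from plan import *
state('red')"
```

```text
eef_pos: [0.5393, 0.2139, 0.3087]
wrist_force: [0.4, 0.6, -0.9]
eef_pos: [0.5393, 0.2141, 0.3079]
wrist_force: [-0.3, 0.1, 0.6]
eef_pos: [0.5392, 0.2142, 0.3069]
wrist_force: [0.4, -0.2, 1.5]
red h 14.7 lat n,y 0.58 0.21 tilt err deg 0.02 F ax 1.48 F [ 0.44 -0.2   1.45] Tq ax -0.023 j7 84.0 t 10.7
yaw y from n 114.1
```

Contact at h≈15.7 mm with 3 N: the cross dropped below the peg tops onto the disc. Next I turn about the nipple axis while keeping the tip centred.

```bash
cat >> plan.py <<'E'
def arc(w,psis,h):
    ps=[pose(w,h,x) for x in psis]
    for (p,R),(q,S),x in zip(ps,ps[1:],psis[1:]): print(x,'d',((q-p)*1000).round(2),'turn',Ro.from_matrix(S@R.T).as_rotvec().round(4))
E
python3 -c "
from plan import *
delta('red',14,43)
arc('red',[43-10.4*i for i in range(11)],14)"
```

```text
target [0.5387 0.2139 0.3062] shift mm [-0.5 -0.3 -0.7] turn [-0.0005  0.0007 -0.0037] | 0.2
32.6 d [0.27 0.12 0.  ] turn [-0.0065  0.0188 -0.1804]
22.2 d [ 0.29  0.07 -0.  ] turn [-0.0065  0.0188 -0.1804]
11.799999999999997 d [ 0.3   0.02 -0.01] turn [-0.0065  0.0188 -0.1804]
1.3999999999999986 d [ 0.3  -0.04 -0.01] turn [-0.0065  0.0188 -0.1804]
-9.0 d [ 0.28 -0.09 -0.02] turn [-0.0065  0.0188 -0.1804]
-19.400000000000006 d [ 0.26 -0.14 -0.02] turn [-0.0065  0.0188 -0.1804]
-29.799999999999997 d [ 0.23 -0.19 -0.03] turn [-0.0065  0.0188 -0.1804]
-40.2 d [ 0.2  -0.22 -0.03] turn [-0.0065  0.0188 -0.1804]
-50.60000000000001 d [ 0.15 -0.26 -0.03] turn [-0.0065  0.0188 -0.1804]
-61.0 d [ 0.1  -0.28 -0.03] turn [-0.0065  0.0188 -0.1804]
```

```bash

python3 -m handwheel '[[[-0.2,0,-0.7],[0,0,0]],[[0.3,0.1,0],[-0.0065,0.0188,-0.18]],[[0.3,0.1,0],[-0.0065,0.0188,-0.18]],[[0.3,0,0],[-0.0065,0.0188,-0.18]],[[0,0,0],[0,0,0]]]' 0 | grep -E 'eef|wrist|finger'
python3 -c "
from plan import *
state('red')"
python3 -m handwheel '[[[0.3,0,0],[-0.0065,0.0188,-0.18]],[[0.3,-0.1,0],[-0.0065,0.0188,-0.18]],[[0.3,-0.1,0],[-0.0065,0.0188,-0.18]],[[0.2,-0.2,0],[-0.0065,0.0188,-0.18]],[[0,0,0],[0,0,0]]]' 0 | grep -E 'eef|wrist|finger'
python3 -c "
from plan import *
state('red')"
```

```text
eef_pos: [0.5394, 0.2147, 0.3062]
wrist_force: [-1.2, -0.3, 2.1]
finger_force: 29.8
red h 14.0 lat n,y -0.04 0.64 tilt err deg 0.02 F ax 2.04 F [-1.18 -0.26  2.07] Tq ax 0.033 j7 58.6 t 11.325
yaw y from n 83.1
eef_pos: [0.5399, 0.2144, 0.3059]
wrist_force: [-3.1, 0.4, 2.5]
finger_force: 29.8
red h 13.7 lat n,y -0.58 0.95 tilt err deg 0.1 F ax 2.36 F [-3.09  0.38  2.52] Tq ax 0.04 j7 25.0 t 11.95
yaw y from n 41.8
```

```bash

python3 -m handwheel '[[[0.3,-0.4,0],[-0.0065,0.0188,-0.18]],[[0.3,-0.4,0],[-0.0065,0.0188,-0.18]],[[0.2,-0.4,0],[-0.0065,0.0188,-0.18]],[[0,0,0],[-0.0007,0.002,-0.02]],[[0,0,0],[0,0,0]]]' 0 | grep -E 'eef|wrist|finger'
python3 -c "
from plan import *
state('red')"
python3 -m handwheel '[[[0,0,0],[0,0,0]],[[0,0,0],[0.0065,-0.0188,0.18]],[[0,0,0],[0.0005,-0.0015,0.015]],[[0,0,0],[0,0,0]]]' 0 | grep -E 'eef|wrist|finger'
python3 -c "
from plan import *
state('red')"
```

```text
eef_pos: [0.5404, 0.2134, 0.3058]
wrist_force: [-4.8, 2.0, 2.2]
finger_force: 30.0
red h 13.7 lat n,y -0.68 0.77 tilt err deg 0.15 F ax 1.77 F [-4.79  1.99  2.16] Tq ax 0.041 j7 -1.3 t 12.575
yaw y from n 9.6
eef_pos: [0.5416, 0.2129, 0.306]
wrist_force: [-3.8, 1.2, 2.8]
finger_force: 30.0
red h 14.0 lat n,y 0.43 -0.41 tilt err deg 0.05 F ax 2.5 F [-3.82  1.17  2.77] Tq ax -0.001 j7 7.6 t 13.075
yaw y from n 20.4
```

```bash

python3 -m handwheel '[[[-1,0.3,0],[0,0,0]],[[0.1,-0.3,3],[0,0,0]],[[0.1,-0.4,4],[0,0,0]],[[0.1,-0.4,4],[0,0,0]],[[0.2,-0.5,5],[0,0,0]]]' 0 | grep -E 'eef|wrist|finger'
python3 -m handwheel '[[[0,0,2],[0,0,0]],[[0,0,0],[0,0,0]],[[0,0,0],[0,0,0]]]' 0 | grep -E 'eef|wrist|finger'
python3 - <<'E'
from plan import *
from fit import cloud
state('red'); s=observe(); i,d=save('wrist','w4'); 
cv2.imwrite('pics/w4c.png',cv2.resize(i[205:310,255:385,::-1],None,fx=6,fy=5.7,interpolation=cv2.INTER_CUBIC))
P,C,ok=cloud('w4'); L=(P-s['eef_pos'])@s['ee_rot']; m=ok&(np.hypot(L[:,0],L[:,1])<.03)&(L[:,2]>.055)&(L[:,2]<.12)
for lo,hi in [(.058,.067),(.070,.0775),(.0775,.0805),(.0805,.085),(.085,.09)]:
    q=L[m&(L[:,2]>lo)&(L[:,2]<hi)]*1000
    if len(q)>5: print(lo,len(q),q.mean(0).round(1),q.min(0).round(1),q.max(0).round(1))
E
```

```text
eef_pos: [0.5418, 0.2107, 0.3223]
wrist_force: [-0.3, -0.1, -0.9]
finger_force: 30.0
eef_pos: [0.5412, 0.2113, 0.3239]
wrist_force: [-0.1, 0.1, -2.0]
finger_force: 30.0
red h 32.0 lat n,y -0.49 0.17 tilt err deg 0.01 F ax -1.97 F [-0.12  0.12 -1.97] Tq ax 0.027 j7 8.0 t 14.075
yaw y from n 20.5
0.058 17 [10.8  0.3 62.2] [10.6 -0.8 58.1] [11.   1.7 65.3]
0.07 15 [ 7.3 -1.6 77.2] [ 5.7 -7.5 76.8] [ 9.2  7.  77.5]
0.0775 66 [ 7.5  0.3 78.6] [ 4.5 -8.2 77.5] [10.   7.7 80.2]
0.0805 440 [ 5.3  0.5 83.4] [ -1.9 -11.2  80.6] [13.1 12.  85. ]
0.085 29 [10.2  1.  86.1] [ 0.8 -9.8 85.1] [13.3 10.7 88.1]
```

View pics/w4c.png

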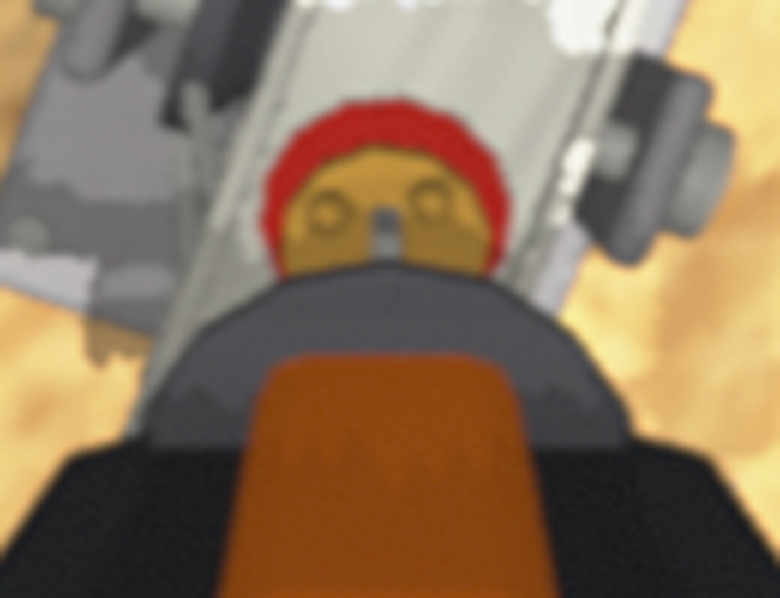

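Red head: pegs at (330,214) and (433,199) are now about 8.6° ccw of the blade, so the head has turned ≈85–90°. Combining both views gives the tip offset. Now to blue.

```bash
sed -i 's/\[.5366,.2210,.2245\]/[.5362,.2224,.2245]/; s/\[.5200,.2696,.2165\]/[.5196,.2710,.2165]/; s/^D=.*/D=np.array([.00025,-.0006,.068])/' plan.py
python3 -c "
from plan import *
state('red');delta('blue',36,12.6)"
```

```text
red h 32.1 lat n,y 0.38 -1.04 tilt err deg 0.02 F ax -1.64 F [ 0.44 -0.42 -1.71] Tq ax -0.042 j7 8.0 t 14.125
yaw y from n 20.5
target [0.5061 0.3111 0.3115] shift mm [-35.1  99.7 -12.4] turn [-0.4982  0.0053  1.0994] | 69.2
```

```bash

python3 -m handwheel '[[[0,0,30],[0,0,0]],[[-5,14.2,0],[-0.0712,0.0008,0.157]],[[-5,14.2,0],[-0.0712,0.0008,0.157]],[[-5,14.2,0],[-0.0712,0.0008,0.157]],[[-5,14.2,0],[-0.0712,0.0008,0.157]]]' 0 | grep -E 'eef|wrist|finger'
python3 -m handwheel '[[[-5,14.2,0],[-0.0712,0.0008,0.157]],[[-5,14.2,0],[-0.0712,0.0008,0.157]],[[-5,14.2,0],[-0.0712,0.0008,0.157]],[[0,0,-30],[0,0,0]],[[0,0,-10],[0,0,0]]]' 0 | grep -E 'eef|wrist|finger'
python3 -m handwheel '[[[0,0,0],[0,0,0]],[[0,0,0],[0,0,0]]]' 0 | grep -E 'eef|wrist|finger'
python3 -c "
from plan import *
state('blue');delta('blue',32,12.6)"
```

```text
eef_pos: [0.5213, 0.2688, 0.3539]
wrist_force: [0.1, 0.1, -0.9]
finger_force: 30.0
eef_pos: [0.5056, 0.3105, 0.3124]
wrist_force: [-0.1, -0.8, -1.8]
finger_force: 30.0
eef_pos: [0.5069, 0.3107, 0.3149]
wrist_force: [0.1, -1.0, -0.8]
finger_force: 30.0
blue h 38.9 lat n,y 0.68 -1.91 tilt err deg 0.06 F ax -1.15 F [ 0.15 -0.95 -0.84] Tq ax -0.006 j7 32.8 t 15.625
yaw y from n 83.4
target [0.5066 0.3096 0.3078] shift mm [-0.3 -1.1 -7.1] turn [-0.0013  0.0011  0.0017] | 0.1
```

```bash

python3 -m handwheel '[[[0,0,0],[-0.0229,0.0663,0.1598]],[[0,0,0],[-0.0229,0.0663,0.1598]],[[0,0,0],[-0.0229,0.0663,0.1598]],[[0,0,0],[-0.0229,0.0663,0.1598]],[[0,0,0],[-0.0229,0.0663,0.1598]]]' 0 | grep -E 'eef|wrist|finger'
python3 -m handwheel '[[[0,0,0],[-0.0229,0.0663,0.1598]],[[0,0,0],[-0.0229,0.0663,0.1598]],[[0,0,0],[-0.0229,0.0663,0.1598]],[[0,0,-3],[-0.0229,0.0663,0.1598]],[[0,0,-3],[0,0,0]]]' 0 | grep -E 'eef|wrist|finger'
python3 -m handwheel '[[[0,0,0],[0,0,0]],[[0,0,0],[0,0,0]]]' 0 | grep -E 'eef|wrist|finger'
python3 - <<'E'
from plan import *
from fit import cloud
state('blue');delta('blue',32,102.6); s=observe(); i,d=save('wrist','w5'); 
cv2.imwrite('pics/w5c.png',cv2.resize(i[205:310,255:385,::-1],None,fx=6,fy=5.7,interpolation=cv2.INTER_CUBIC))
P,C,ok=cloud('w5'); L=(P-s['eef_pos'])@s['ee_rot']; m=ok&(np.hypot(L[:,0],L[:,1])<.03)&(L[:,2]>.055)&(L[:,2]<.12)
for lo in np.arange(.0705,.09,.0015):
    q=L[m&(L[:,2]>lo)&(L[:,2]<lo+.0015)]*1000
    if len(q)>5: print(lo.round(4),len(q),q.mean(0).round(1),q.min(0).round(1),q.max(0).round(1))
q=L[m&(L[:,2]>.058)&(L[:,2]<.067)]*1000; print('blade',len(q),q.mean(0),q.min(0),q.max(0))
E
```

```text
eef_pos: [0.5068, 0.3108, 0.3152]
wrist_force: [-0.3, -0.2, -1.2]
finger_force: 30.0
eef_pos: [0.5068, 0.3107, 0.3086]
wrist_force: [-0.3, -0.1, -1.3]
finger_force: 30.0
eef_pos: [0.5063, 0.3109, 0.3084]
wrist_force: [1.4, 0.2, -0.9]
finger_force: 30.0
blue h 33.0 lat n,y 1.09 1.2 tilt err deg 0.01 F ax -0.93 F [ 1.41  0.19 -0.89] Tq ax -0.019 j7 113.6 t 17.125
yaw y from n 173.4
target [0.5058 0.3091 0.3079] shift mm [-0.5 -1.8 -0.5] turn [-0.0004  0.0011  0.0023] | 0.1
0.075 38 [ 8.  -1.3 75.8] [ 5.7 -7.6 75.1] [ 9.9  7.4 76.5]
0.0765 41 [ 8.   0.3 77.1] [ 5.2 -8.3 76.6] [10.3  7.5 78. ]
0.078 9 [ 8.8  1.3 78.6] [ 5.1 -8.4 78.1] [ 9.9  7.5 79.2]
0.0795 55 [ 6.3  0.  80.6] [  1.  -11.8  79.6] [13.4  9.6 81. ]
0.081 278 [ 6.8 -0.1 81.7] [  0.1 -11.9  81. ] [13.3 11.1 82.5]
0.0825 41 [ 8.6 -0.5 83. ] [  1.2 -11.2  82.5] [13.6 11.1 83.8]
0.084 13 [12.3 -1.6 84.5] [ 9.8 -8.5 84.1] [14.  5. 85.]
blade 16 [12.41861837 -0.83897922 61.97977529] [11.86877061 -2.28255708 58.5747384 ] [12.85190349  0.17043637 66.41306514]
```

View pics/w5c.png

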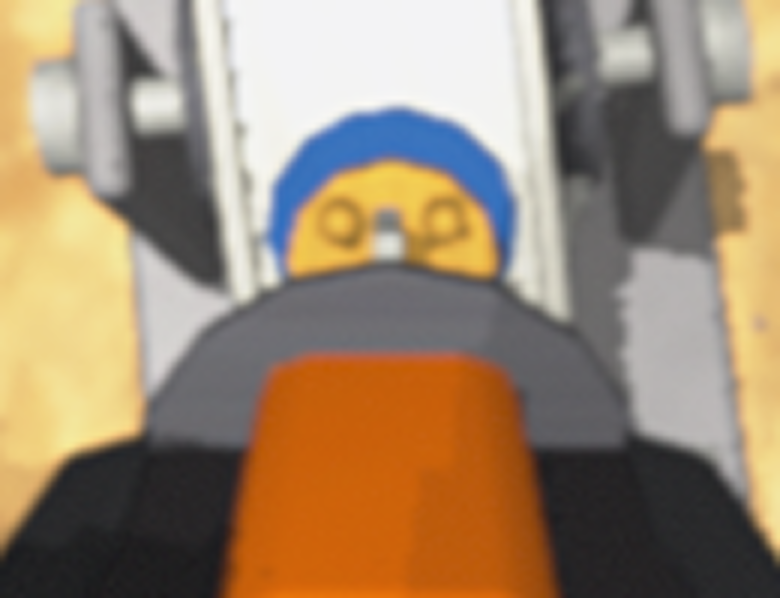

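Blue: the blade at (387,230) is centred between the pegs at (340,222) and (446,221). The angle is right and the head sits about 0.5 mm to the right. Descending along the nipple axis.

```bash

python3 -m handwheel '[[[-0.1,-1.2,-2.7],[0,0,0]],[[0.4,-1.1,-2.7],[0,0,0]],[[0,0,0],[0,0,0]],[[0.25,-0.75,-1.8],[0,0,0]],[[0,0,0],[0,0,0]]]' 0 | grep -E 'eef|wrist'
python3 -m handwheel '[[[0.25,-0.75,-1.8],[0,0,0]],[[0,0,0],[0,0,0]]]' 0 | grep -E 'eef|wrist'
python3 -m handwheel '[[[0.15,-0.4,-0.9],[0,0,0]],[[0,0,0],[0,0,0]]]' 0 | grep -E 'eef|wrist'
python3 -m handwheel '[[[0.15,-0.4,-0.9],[0,0,0]],[[0,0,0],[0,0,0]]]' 0 | grep -E 'eef|wrist'
python3 -c "
from plan import *
state('blue')"
```

```text
eef_pos: [0.5068, 0.3076, 0.3007]
wrist_force: [-0.2, -0.6, -1.3]
eef_pos: [0.507, 0.3069, 0.2989]
wrist_force: [-0.3, -0.6, -0.8]
eef_pos: [0.5072, 0.3066, 0.2981]
wrist_force: [-0.6, -0.1, -1.5]
eef_pos: [0.5073, 0.3062, 0.2972]
wrist_force: [1.0, 0.5, -1.9]
blue h 20.8 lat n,y 0.44 1.36 tilt err deg 0.03 F ax -1.73 F [ 1.05  0.47 -1.93] Tq ax -0.004 j7 113.0 t 18.55
yaw y from n 173.5
```

```bash

for i in 1; do python3 -m handwheel '[[[0.15,-0.4,-0.9],[0,0,0]],[[0,0,0],[0,0,0]]]' 0 | grep -E 'eef|wrist'; done
python3 -m handwheel '[[[0.15,-0.4,-0.9],[0,0,0]],[[0,0,0],[0,0,0]]]' 0 | grep -E 'eef|wrist'
python3 -m handwheel '[[[0.15,-0.4,-0.9],[0,0,0]],[[0,0,0],[0,0,0]]]' 0 | grep -E 'eef|wrist'
python3 -c "
from plan import *
state('blue')"
```

```text
eef_pos: [0.5075, 0.3058, 0.2963]
wrist_force: [1.0, -0.0, -1.3]
eef_pos: [0.5076, 0.3056, 0.2957]
wrist_force: [0.1, 0.5, 0.6]
eef_pos: [0.5078, 0.3052, 0.2947]
wrist_force: [0.3, 0.5, 0.9]
blue h 18.2 lat n,y 0.56 1.41 tilt err deg 0.02 F ax 1.02 F [0.32 0.54 0.94] Tq ax 0.008 j7 112.9 t 19.3
yaw y from n 173.5
```

```bash
sed -i 's/^D=.*/D=np.array([.0009,-.0009,.068])/' plan.py
python3 -c "
from plan import *
state('blue')
arc('blue',[102.6-10.31*4*i for i in range(6)],18)"
python3 -m handwheel '[[[0.1,-0.3,-0.7],[0,0,0]],[[-0.1,0.2,0],[0.0237,-0.0684,-0.1648]],[[-0.1,0.2,0],[0.0237,-0.0684,-0.1648]],[[0,0,0],[0,0,0]]]' 0 | grep -E 'eef|wrist'
python3 -c "
from plan import *
state('blue')"
```

```text
blue h 18.2 lat n,y 0.79 0.73 tilt err deg 0.02 F ax 1.02 F [0.32 0.54 0.94] Tq ax 0.008 j7 112.9 t 19.3
yaw y from n 173.5
61.35999999999999 d [ 0.72  0.52 -0.11] turn [ 0.0946 -0.2734 -0.6591]
20.11999999999999 d [ 0.88 -0.04  0.14] turn [ 0.0946 -0.2734 -0.6591]
-21.120000000000005 d [ 0.61 -0.57  0.33] turn [ 0.0946 -0.2734 -0.6591]
-62.360000000000014 d [ 0.03 -0.83  0.35] turn [ 0.0946 -0.2734 -0.6591]
-103.60000000000002 d [-0.57 -0.67  0.2 ] turn [ 0.0946 -0.2734 -0.6591]
eef_pos: [0.5078, 0.3052, 0.2942]
wrist_force: [0.4, -0.0, 1.4]
blue h 17.7 lat n,y 0.5 0.64 tilt err deg 0.04 F ax 1.19 F [ 0.39 -0.05  1.38] Tq ax -0.059 j7 94.2 t 19.8
yaw y from n 152.9
```

```bash

python3 -m handwheel '[[[0.2,0.15,0],[0.0237,-0.0684,-0.1648]],[[0.2,0.15,0],[0.0237,-0.0684,-0.1648]],[[0.2,0,0],[0.0237,-0.0684,-0.1648]],[[0.2,0,0],[0.0237,-0.0684,-0.1648]],[[0,0,0],[0,0,0]]]' 0 | grep -E 'eef|wrist'
python3 -c "
from plan import *
state('blue')"
python3 -m handwheel '[[[0.2,0,0],[0.0237,-0.0684,-0.1648]],[[0.2,0,0],[0.0237,-0.0684,-0.1648]],[[0.15,-0.15,0.1],[0.0237,-0.0684,-0.1648]],[[0,0,0],[0,0,0]]]' 0 | grep -E 'eef|wrist'
python3 -c "
from plan import *
state('blue')"
```

```text
eef_pos: [0.5087, 0.305, 0.2941]
wrist_force: [0.4, -0.8, 3.2]
blue h 17.4 lat n,y 0.32 0.23 tilt err deg 0.06 F ax 2.54 F [ 0.43 -0.78  3.16] Tq ax 0.039 j7 57.1 t 20.425
yaw y from n 111.8
eef_pos: [0.5091, 0.3047, 0.2941]
wrist_force: [-0.9, -1.5, 2.8]
blue h 17.2 lat n,y 0.04 0.24 tilt err deg 0.08 F ax 2.06 F [-0.92 -1.53  2.75] Tq ax 0.034 j7 29.4 t 20.925
yaw y from n 81.0
```

```bash

python3 -m handwheel '[[[0.1,-0.3,0.1],[0.0237,-0.0684,-0.1648]],[[0.1,-0.3,0.1],[0.0237,-0.0684,-0.1648]],[[0,-0.3,0.1],[0.0237,-0.0684,-0.1648]],[[0,0,0],[0,0,0]]]' 0 | grep -E 'eef|wrist'
python3 -c "
from plan import *
state('blue')"
python3 -m handwheel '[[[0,-0.3,0.1],[0.0237,-0.0684,-0.1648]],[[0,-0.3,0.1],[0.0237,-0.0684,-0.1648]],[[-0.1,-0.3,0.1],[0.0237,-0.0684,-0.1648]],[[0,0,0],[0,0,0]]]' 0 | grep -E 'eef|wrist'
python3 -c "
from plan import *
state('blue')"
```

```text
eef_pos: [0.5091, 0.3041, 0.2942]
wrist_force: [-0.7, -0.3, 2.8]
blue h 17.1 lat n,y -0.35 0.34 tilt err deg 0.05 F ax 2.51 F [-0.75 -0.33  2.77] Tq ax -0.037 j7 2.0 t 21.425
yaw y from n 50.1
eef_pos: [0.5089, 0.3036, 0.2944]
wrist_force: [-0.8, -0.1, 2.4]
blue h 17.1 lat n,y -0.6 0.59 tilt err deg 0.03 F ax 2.3 F [-0.78 -0.05  2.42] Tq ax -0.05 j7 -25.3 t 21.925
yaw y from n 19.2
```

```bash

python3 -m handwheel '[[[-0.1,-0.2,0.05],[0.0237,-0.0684,-0.1648]],[[-0.1,-0.2,0.05],[0.0237,-0.0684,-0.1648]],[[-0.1,-0.2,0.05],[0.0237,-0.0684,-0.1648]],[[-0.1,-0.1,0.05],[0.0225,-0.065,-0.157]],[[0,0,0],[0,0,0]]]' 0 | grep -E 'eef|wrist'
python3 -m handwheel '[[[0,0,0],[0,0,0]],[[0,0,0],[-0.0237,0.0684,0.1648]],[[0,0,0],[-0.0035,0.01,0.024]],[[0,0,0],[0,0,0]]]' 0 | grep -E 'eef|wrist'
python3 -c "
from plan import *
state('blue')"
python3 -m handwheel '[[[-0.4,1.2,2.8],[0,0,0]],[[-0.5,1.5,3.7],[0,0,0]],[[-0.5,1.5,3.7],[0,0,0]],[[-0.5,1.5,3.7],[0,0,0]],[[-0.3,0.8,1.8],[0,0,0]]]' 0 | grep -E 'eef|wrist'
python3 -m handwheel '[[[0,0,0],[0,0,0]],[[0,0,0],[0,0,0]]]' 0 | grep -E 'eef|wrist'
python3 - <<'E'
from plan import *
from fit import cloud
state('blue'); s=observe(); i,d=save('wrist','w6'); 
P,C,ok=cloud('w6'); L=(P-s['eef_pos'])@s['ee_rot']; m=ok&(np.hypot(L[:,0],L[:,1])<.03)&(L[:,2]>.055)&(L[:,2]<.12)
for lo in np.arange(.066,.09,.0015):
    q=L[m&(L[:,2]>lo)&(L[:,2]<lo+.0015)]*1000
    if len(q)>5: print(lo.round(4),len(q),q.mean(0).round(1),q.min(0).round(1),q.max(0).round(1))
E
```

```text
eef_pos: [0.5084, 0.3032, 0.2945]
wrist_force: [-0.6, -0.6, 1.7]
eef_pos: [0.5088, 0.3033, 0.2946]
wrist_force: [-1.0, 2.3, 2.2]
blue h 17.2 lat n,y -0.31 0.91 tilt err deg 0.07 F ax 3.03 F [-1.03  2.3   2.2 ] Tq ax -0.0 j7 -51.0 t 23.05
yaw y from n -10.2
eef_pos: [0.5065, 0.3094, 0.3107]
wrist_force: [0.0, 0.7, -1.5]
eef_pos: [0.5065, 0.3091, 0.3104]
wrist_force: [1.2, -0.1, -1.8]
blue h 34.2 lat n,y -0.62 0.19 tilt err deg 0.05 F ax -1.81 F [ 1.16 -0.08 -1.78] Tq ax -0.067 j7 -50.4 t 23.925
yaw y from n -10.2
0.075 9 [ 6.9  0.7 76.2] [ 5.8 -6.2 75.3] [ 8.6  6.9 76.5]
0.0765 47 [ 7.   0.1 77.3] [ 4.  -7.6 76.5] [ 9.6  7.6 78. ]
0.078 28 [ 6.9 -0.1 78.5] [ 3.9 -7.6 78.1] [ 9.5  8.3 79.2]
0.0795 9 [ 8.5  0.1 80.3] [ 7.7 -7.  79.5] [ 9.5  8.3 80.9]
0.081 126 [ 5.6  0.7 82. ] [ -0.7 -10.5  81. ] [12.1 12.4 82.5]
0.0825 245 [ 5.6  1.2 83. ] [ -1.1 -10.5  82.5] [12.5 12.5 84. ]
0.084 22 [ 9.9  0.6 84.5] [ 2.4 -8.5 84.1] [12.8 11.8 85.5]
0.0855 10 [ 9.7  1.  86.1] [ 2.6 -9.2 85.7] [12.3 12.6 86.9]
```

```bash

python3 -m handwheel '[[[0,0,40],[0,0,0]],[[7,-34,10],[0.078,0.027,0]],[[7,-34,5],[0.078,0.027,0]],[[7,-34,0],[0.078,0.027,0]],[[7,-34,0],[0.078,0.027,0]]]' 0 | grep -E 'eef|wrist'
python3 -m handwheel '[[[6,-34,0],[0.078,0.027,0]],[[0,0,0],[0,0,0]],[[0,0,0],[0,0,0]]]' 0
python3 - <<'E'
from plan import *
s=observe(); i,d=save('wrist','w7')
T=np.load('pics/w7_c.npz');K=T['K'];T=T['T']
def px(p): c=T[:3,:3].T@(p-T[:3,3]); return K[0,2]+K[0,0]*c[0]/-c[2],K[1,2]+K[1,1]*c[1]/c[2]
a=px(W['red'][0]+.02*axis('red'));b=px(W['blue'][0]+.02*axis('blue'));print(a,b)
u=int((a[0]+b[0])/2);v=int((a[1]+b[1])/2);u0=max(u-62,0);v0=max(v-58,0);print(u0,v0)
cv2.imwrite('pics/w7c.png',cv2.resize(i[v0:v0+118,u0:u0+125,::-1],None,fx=5,fy=5,interpolation=cv2.INTER_CUBIC))
E
```

```text
eef_pos: [0.5346, 0.1719, 0.3657]
wrist_force: [0.8, -0.1, -1.1]
time: 24.98
eef_pos: [0.5403, 0.1396, 0.3654]
ee_rot: [[-0.155, 0.988, 0.001], [0.988, 0.155, -0.001], [-0.001, 0.0, -1.0]]
wrist_force: [0.4, 1.4, -1.7]
grip_width: 0.218
finger_force: 30.0
(np.float64(330.7617761201375), np.float64(131.4440382656315)) (np.float64(316.2517677424287), np.float64(42.20091729996966))
261 28
```

View pics/w7c.png

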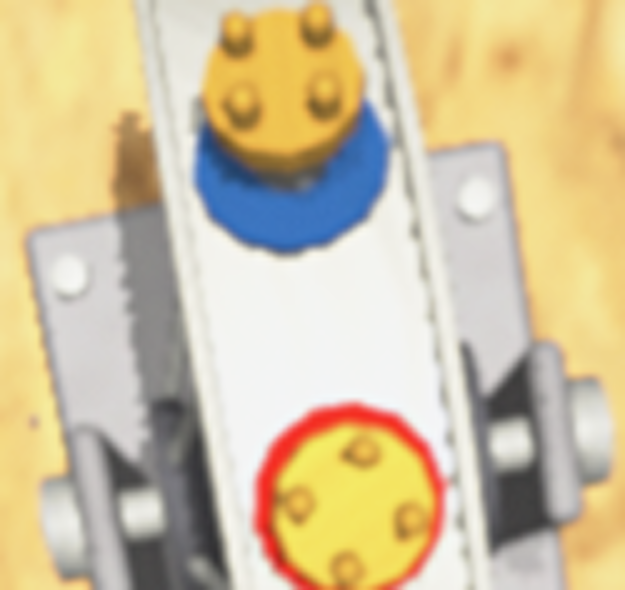

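```bash
python3 - <<'E'
from plan import *
def ang(fn,nm,px,d0=None):
    a=axis(nm);y=np.cross(a,N); top=W[nm][0]+(.0225 if nm=='red' else .0245)*a
    T=np.load('pics/'+fn+'_c.npz')['T']; c=T[:3,3]; W_=[]
    for u,v in px:
        r=world(fn,u,v,1.)-c; W_.append(c+r*((top-c)@a)/(r@a))   # ray onto the peg-top plane
    Q=np.array(W_);Q=Q-Q.mean(0); an=np.degrees(np.arctan2(Q@y,Q@N)); z=np.exp(4j*np.radians(an)).mean()
    print(fn,nm,an.round(1),'mod90',np.degrees(np.angle(z)/4)%90,'rad',(np.linalg.norm(Q,axis=1)*1000).round(1))
ang('w1','red',[(207+x/6,46+y/6) for x,y in [(463,418),(388,495),(540,502),(463,567)]])
ang('w7','red',[(261+x/5,28+y/5) for x,y in [(362,452),(298,503),(410,522),(346,570)]])
ang('w1','blue',[(207+x/7,5+y/7) for x,y in [(245,152),(365,118),(385,235),(265,265)]])
ang('w7','blue',[(261+x/5,28+y/5) for x,y in [(238,27),(316,17),(323,88),(241,98)]])
s=observe();print(s['joint_pos'].round(1))
E
```

```text
w1 red [  69.8  160.4  -23.3 -111.1] mod90 68.91892060016552 rad [8.  8.2 8.3 7.4]
w7 red [  72.9  161.3  -19.5 -107.5] mod90 71.7790329384434 rad [8.3 8.2 8.2 8.1]
w1 blue [ 126.7   40.3  -54.6 -140.1] mod90 38.06524073051931 rad [8.3 8.3 8.3 8.1]
w7 blue [ 129.4   40.8  -49.5 -140.4] mod90 40.05973922595469 rad [7.8 8.  8.  8.2]
[-11.8  26.7 -12.2  90.8   6.2  63.1 -16.5]
```

Both heads' peg angles came back to the same value modulo 90° within 3°: red one quarter, blue two. Returning the driver.

```bash

python3 -m handwheel '[[[4,-40,0],[0,0,0.177]],[[4,-47,0],[0,0,0.177]],[[4,-47,0],[0,0,0.177]],[[4,-47,0],[0,0,0.177]],[[4,-47,0],[0,0,0.177]]]' 0 | grep -E 'eef|wrist'
python3 -m handwheel '[[[4,-47,0],[0,0,0.177]],[[4,-47,-20],[0,0,0.177]],[[1,-45,-45],[0,0,0.177]],[[0,0,-50],[0,0,0]],[[0,0,-50],[0,0,0]]]' 0 | grep -E 'eef|wrist'
python3 -m handwheel '[[[0,0,-40],[0,0,0]],[[0,0,0],[0,0,0]],[[0,0,0],[0,0,0]]]' 0
python3 -c "
import tip; tip.run(['wrist','side','scene'],'t2')"
```

```text
eef_pos: [0.561, -0.0877, 0.3655]
wrist_force: [0.2, -0.5, -1.5]
eef_pos: [0.5704, -0.2254, 0.1997]
wrist_force: [-0.6, -0.7, -0.7]
time: 26.65
eef_pos: [0.5713, -0.2258, 0.1628]
ee_rot: [[-1.0, -0.003, 0.004], [-0.003, 1.0, 0.0], [-0.004, 0.0, -1.0]]
wrist_force: [0.1, -0.7, -1.4]
grip_width: 0.222
finger_force: 30.0
tcp [ 0.5713 -0.2258  0.1628] F [ 0.06 -0.68 -1.39]
wrist blade 14 mean [10.6 -0.9 61.8] min [10.1 -2.3 58.9] max [10.9  0.2 64.5]
deepest [61.6 61.6 63.  63.4 63.5 63.5 64.  64.5]
cam dir [ 1.   -0.01]
side shank 52 mean [ 2.5 -4.6 40. ] min [-3.4 -8.8 31.1] max [ 5.7  0.3 48. ]
side blade 56 mean [ 2.2 -3.9 61.8] min [-10.7 -13.3  58.1] max [12.1  8.8 65.7]
deepest [65.3 65.4 65.4 65.5 65.6 65.6 65.7 67.3]
cam dir [ 0.57 -0.82]
scene shank 65 mean [ 3.9 -3.4 36.6] min [-2.  -6.9 24. ] max [ 7.2  2.8 47.2]
scene blade 45 mean [ 3.9 -3.  62. ] min [  0.4 -13.   58.1] max [12.5  9.4 66. ]
deepest [65.  65.2 65.3 65.4 65.4 66.  66.4 67.3]
cam dir [ 0.88 -0.47]
```

```bash

python3 -m handwheel '[[[-2.3,-1.2,-10],[0,0,0]],[[0,0,-10],[0,0,0]],[[0,0,-10],[0,0,0]],[[0,0,-10],[0,0,0]],[[0,0,0],[0,0,0]]]' 0 | grep -E 'eef|wrist'
python3 -m handwheel '[[[0,0,-15],[0,0,0]],[[0,0,-15],[0,0,0]],[[0,0,-8],[0,0,0]],[[0,0,-3],[0,0,0]],[[0,0,0],[0,0,0]]]' 0 | grep -E 'eef|wrist'
```

```text
eef_pos: [0.5665, -0.2279, 0.1201]
wrist_force: [0.6, -1.0, -1.1]
eef_pos: [0.5673, -0.2281, 0.0802]
wrist_force: [0.5, 0.0, -1.3]
```

```bash

python3 -m handwheel '[[[0,0,-1],[0,0,0]],[[0,0,-1],[0,0,0]],[[0,0,0],[0,0,0]]]' 0 | grep -E 'eef|wrist'
python3 -m handwheel '[[[0,0,0],[0,0,0]],[[0,0,0],[0,0,0]],[[0,0,0],[0,0,0]],[[0,0,0],[0,0,0]],[[0,0,0],[0,0,0]]]' 1 | grep -E 'eef|wrist|grip'
python3 -m handwheel '[[[0,0,0],[0,0,0]],[[0,0,0],[0,0,0]],[[0,0,0],[0,0,0]],[[0,0,10],[0,0,0]],[[0,0,20],[0,0,0]]]' 1 | grep -E 'eef|wrist|grip'
python3 -m handwheel '[[[0,0,40],[0,0,0]],[[0,0,50],[0,0,0]],[[0,0,50],[0,0,0]],[[0,0,0],[0,0,0]],[[0,0,0],[0,0,0]]]' 1 | grep -E 'time|eef|wrist|grip'
python3 - <<'E'
from fit import *
for c in ['side','scene','wrist']:
    save(c,'f'+c);P,C,ok=cloud('f'+c)
    m=ok&(np.hypot(P[:,0]-.567,P[:,1]+.229)<.035)&(P[:,2]>.116)&(P[:,2]<.135)
    print(c,m.sum(),cv2.minAreaRect((P[m][:,:2]*1000).astype(np.float32)),np.percentile(P[m][:,2],[5,50,95]).round(4))
    m=ok&(np.hypot(P[:,0]-.567,P[:,1]+.229)<.07)&(abs(P[:,2]-.065)<.003); print(cv2.minAreaRect((P[m][:,:2]*1000).astype(np.float32))[0])
E
```

```text
eef_pos: [0.5673, -0.2282, 0.0784]
wrist_force: [-0.0, -0.1, -0.8]
eef_pos: [0.5672, -0.2281, 0.0783]
wrist_force: [-1.0, -0.5, 0.3]
grip_width: 0.768
eef_pos: [0.5667, -0.228, 0.1085]
wrist_force: [-0.7, 0.1, 0.8]
grip_width: 1.001
time: 30.3
eef_pos: [0.5666, -0.2282, 0.2481]
wrist_force: [0.1, 1.1, -0.7]
grip_width: 1.0
side 214 ((566.4127807617188, -229.9525909423828), (29.620834350585938, 19.64487075805664), 1.9996435642242432) [0.1165 0.1196 0.1227]
(568.1207275390625, -227.98410034179688)
scene 128 ((566.1632690429688, -229.38699340820312), (29.276798248291016, 19.499990463256836), 0.19793298840522766) [0.1164 0.1193 0.1226]
(567.6360473632812, -226.1416015625)
wrist 783 ((567.5930786132812, -228.36216735839844), (28.47769546508789, 19.324575424194336), 0.5843023657798767) [0.1167 0.1191 0.1221]
(569.4752807617188, -226.20913696289062)
```

Handle top is at z ≈ 0.119–0.120 (seated), upright, and within about 3 mm of the mouth's centre. Gripper is clear, so I hand the job in.

```bash
python3 -c "
from station import *
print(sign_off())"
```

```text
the job is handed in; nothing more can be done
None
```

The job is handed in at about 30 s: I turned the red head one quarter turn and then the blue head two quarter turns, both clockwise and checked by peg angle to within about 3°, and hung the driver upright in its rest, though no verdict came back.

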